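Clear the film inspection slide and set the magnifier to the yellow tab

ROBOT

A 7-joint arm with a two-finger parallel gripper is mounted at the origin on the work surface. World frame = base frame: x ahead of the robot, y to its left, z up, the work surface at z = 0. Lengths are in m, angles in rad, forces in N, time in s.
With the tool pointing down it reaches from about 0.4 to 0.9 m from the base axis. Payload 5.5 kg.
Tool frame: the origin (TCP) lies at the very end of the fingers, on their centre line; the grasp point (between the pads) lies 19 mm behind it; z points along the fingers, y is the line along which they close (so a half turn about z gives the same grasp; the last joint's range is limited). The gripper opens to 92 mm and grips with 3 to 60 N. Pads are 19 mm wide; open, the fingers measure 130 mm over their backs; the gripper's body (75 mm by 190 mm) begins 47 mm behind the grasp point.
Start: joints at [1.578, 0.501, -0.427, 1.55, 0.221, 1.138, -0.21], TCP at [0.164, -0.629, 0.227] pointing down, gripper open.
Joint ranges: [-2.88, 2.88], [-0.31, 2.03], [-1.54, 1.56], [0.2, 2.42], [-1.41, 4.55], [0.19, 2.02], [-2.57, 2.57]. Speed limits (rad/s): [2.57, 2.57, 3.14, 3.14, 3.14, 3.14, 3.14].

INTERFACE

Orientations are given as [roll, pitch, yaw] about the fixed x, y, z axes, in that order (R = Rz(yaw) Ry(pitch) Rx(roll)).
In Python, from cell import readout, viewer, robot gives the robot as it stands. The module is installed in compiled form; this text tells all that it offers.
- The arm moves only by the tool apply_moves, never from a script. Its argument "deltas" is a list of rows, each an object of numbers: "tx", "ty", "tz": the shift along the tool's x, y, z in mm; "wx", "wy", "wz": the turn, a rotation vector about the tool's x, y, z in rad; "hand": the opening, from 0 (shut) to 1 (fully open). In form: [{"tx": .., "ty": .., "tz": .., "wx": .., "wy": .., "wz": .., "hand": ..}, ...]. A call has 1 to 10 rows; each row shifts and turns the commanded pose from where the row before left it, along the tool's axes as they then stand; what a row does not reach is not made up. A row lasts 1/10 s, in which the tool goes at most 50 mm and 8.59 degrees, less where a joint would pass 70% of its speed; a pose out of reach is approached as far as the arm can. A call is refused whole if a number of a shift passes 50 or a number of a turn 0.15, either way. A call with a gripper value outside its range is refused whole. The fingers move at their own pace and stop on an object; "newtons" is the grip in N (left out, the last holds). Time passes only in rows, so rows that do not move let the fingers close. It gives the time, the measured TCP pose, the force, the opening and the grip force at its end, in the units of the state.
- readout.get_state(): the state, without advancing time (a new reading comes with each control period).
- viewer.snapshot(name): name is "side" or "top" or "wrist"; returns a dict with "pixels" (480x640x3 uint8, red, green, blue), "z_map" (480x640 float32, m along the optical axis (not along the pixel's ray), 0 where there is no reading), "fx", "fy", "cx", "cy" (pixels), "pose" (4x4, takes a point from camera to world coordinates); the wrist camera has in their place "T_tool_cam" (4x4, takes a point from camera to tool coordinates, whose origin is the TCP and whose axes are the flange's). Camera axes: x right, y down, z forward; pixel columns grow to the right and rows downward; lengths in m; the calibration is good to about 2 mm. A picture is of the moment at which its call begins: read the wrist's pose just before it.
- robot.finish_job(): hands the job in; it is judged then, once.
The state is a dict: "t": time; "qpos": joint angles; "qd": joint speeds; "joint_efforts": joint torques, N m; "eef_pos": TCP position; "orientation": TCP orientation; "force": force on the tool from outside, world axes, zero at the start; "ft_torque": the same for the moment, N m; "width": finger opening in m; "gripper_force": force on a finger pad.
Only numpy, scipy, OpenCV 4.12 (cv2) and the standard library are available. Lean on these libraries where they do the work, as an engineer would, in place of code of your own. Each camera call takes 0.05 s, during which the arm holds its last target. There are 200 camera calls.

TASK

An empty orange film core has been left on the film inspection slide, in the way of the magnifier carriage. First lift the core off and leave it lying or standing in the blue tray; then slide the magnifier carriage along until its white pointer points at the yellow tab, and let go. Do not disturb the film can, the tape roll or the screwdriver.

Things in the scene. Friction and masses are not known exactly. Their poses are not given: they have to be found in the camera images.
- slide_bed: The fixed inspection slide: green base 135 x 470 x 12 mm with raised steel ways (64 mm wide, top 30 mm above the table) running along its own y, and 48 mm high grey end blocks. Origin on the table under the middle of the ways; y along the ways, z up. On its +x side lies a black scale strip (top at 15 mm) carrying three coloured tabs.
- carriage (a joint): Position in m of the grey magnifier carriage along the slide bed's +y, 0 at the -y end, 0.36 at the +y end (carriage centre at y = joint - 0.18 in the slide bed's frame). It slides stiffly (about 3 N) and stays where it is left.
- grip_knob (a point): Point on the axis of the carriage's upright black grip knob, 24 mm in diameter, from 50 to 88 mm above the table; the point is 70 mm above the table. Axes as the slide bed. The carriage is 80 mm long (y), 84 mm wide, its flat top at 50 mm; a magnifier 38 mm across, top at 76 mm, stands 45 mm from the knob towards +x.
- pointer_tip (a point): Tip of the carriage's white pointer (4 mm wide), which sticks out to +x from the middle of the carriage over the scale strip, 34 mm above the table. Axes as the slide bed.
- tab_yellow: Yellow tab fixed on the scale strip, 30 mm across the strip (its x) by 12 mm along the slide (its y) by 8 mm high; origin at the centre of its underside, axes as the slide bed. A red and a blue tab of the same size sit elsewhere on the strip; the order of the three varies.
- core: Orange plastic film core, a ring 50 mm outside and 28 mm inside diameter, 35 mm high, 35 g, loose, standing on the ways between carriage and tabs at the start; origin at the centre of its underside, z along its axis.
- core_center (a point): Centre of the film core, 17.5 mm above its underside.
- tray: Blue open tray fixed to the table, 100 (x) x 150 (y) x 35 mm high, walls 4 mm, floor about 4 mm thick; origin at the centre of its underside.
- film_can: Bystander: closed round metal film can, 113 mm in diameter, 35 mm high, loose on the table; origin at the centre of its underside.
- tape_roll: Bystander: yellow tape roll, ring of 72 mm diameter, 20 mm high, loose, lying flat; origin at the centre of its underside.
- screwdriver: Bystander: screwdriver with a red handle, loose, lying along its own x on the table.
Not all that is in view belongs to the job. There is more than one size of the core; the one meant has the size given above.

How it is judged:
On the way, in this order (a step that is already met when the one before it is completed fails the run):
1. the film core rests in the tray, released (x of core_center in the frame of tray between -0.04 and 0.04 m and y of core_center in the frame of tray between -0.065 and 0.065 m and z of core_center in the frame of tray between 0 and 0.036 m and linear speed of core below 0.03 m/s and contact force between the fingers and core below 0.1 N), for 0.2 s.
2. the carriage stands with its pointer at the yellow tab (y of pointer_tip in the frame of tab_yellow between -0.006 and 0.006 m and velocity of joint carriage between -0.01 and 0.01 m/s), for 0.2 s.
At the end, for the whole second after the job is handed in: The film core rests inside the tray (its centre within 40 mm of the tray's centre along tray x, 65 mm along tray y, and less than 36 mm above the tray's underside), and the carriage is at rest with its pointer tip within 6 mm of the middle of the yellow tab, measured along the slide (all of step 2 and x of core_center in the frame of tray between -0.04 and 0.04 m and y of core_center in the frame of tray between -0.065 and 0.065 m and z of core_center in the frame of tray between 0 and 0.036 m and linear speed of core below 0.03 m/s); the robot touches nothing.
It fails at once if the film can is moved by more than 20 mm (distance of film_can from where it was at the start of the episode above 0.02 m).
It fails at once if the tape roll is moved by more than 20 mm (distance of tape_roll from where it was at the start of the episode above 0.02 m).
It fails at once if the screwdriver is moved by more than 20 mm (distance of screwdriver from where it was at the start of the episode above 0.02 m).
It also fails if it takes over 48 s, if anything falls off the work surface, if the arm or the gripper's body presses on something with over 40 N, if the wrist force passes 120 N, or if a joint passes its speed limit or range.

## Working session

There is one attempt and no reset: what is moved stays moved. The work goes in short steps, Python scripts to look and compute and a tool call to move; the robot and the scene stay as the last step left them, time stands still between calls to the robot, and variables do not carry over. Pictures are saved under pics/ and viewed, at most 10 in all, crops included, and the job is handed in when it is done.

Besides the shell and the picture viewer there is one more tool, called after "Call:" by a JSON object that holds its "api" and its "payload", one argument or row to a line. apply_moves: Moves the arm, as the interface text tells. Its arguments: {"type":"object","properties":{"deltas":{"type":"array"},"newtons":{"type":"number"}},"required":["deltas"]}

```bash
mkdir -p pics; cat > h.py <<'E'
from cell import readout, viewer, robot
import numpy as np, cv2, pickle
def snap(n,f):
    s=readout.get_state(); d=viewer.snapshot(n); d['state']=s
    cv2.imwrite(f'pics/{f}.png',d['pixels'][:,:,::-1]); pickle.dump(d,open(f'{f}.pkl','wb')); return d
def load(f): return pickle.load(open(f'{f}.pkl','rb'))
def px(d,u,v,z=None):
    z=d['z_map'][int(v),int(u)] if z is None else z
    p=np.array([(u-d['cx'])/d['fx']*z,(v-d['cy'])/d['fy']*z,z,1.])
    return (d['pose']@p)[:3]
def atz(d,u,v,h):
    r=d['pose'][:3,:3]@np.array([(u-d['cx'])/d['fx'],(v-d['cy'])/d['fy'],1.]); o=d['pose'][:3,3]
    return o+r*(h-o[2])/r[2]
E
python3 -c "
from h import *
for n in ['top','side']:
    d=snap(n,n+'0'); print(d['pose'].round(3).tolist(),d['fx'],d['cx'],d['cy'])
print(readout.get_state())"
```

```text
[[-0.009, -0.993, 0.12, 0.43], [-1.0, 0.013, 0.029, 0.006], [-0.03, -0.12, -0.992, 1.171], [0.0, 0.0, 0.0, 1.0]] 517.2762415989515 314.20706943833363 246.227319640361
[[-0.872, -0.361, 0.332, 0.197], [-0.49, 0.618, -0.614, 0.724], [0.016, -0.698, -0.716, 0.898], [0.0, 0.0, 0.0, 1.0]] 564.9695794335242 320.0510692138014 240.62689294283658
{'t': 0.1, 'qpos': array([ 1.57819887,  0.50172813, -0.42678141,  1.55133332,  0.22083359,
        1.1382901 , -0.21029683]), 'qd': array([-0.00112098, -0.00243034, -0.00134376, -0.00271447, -0.00112855,
       -0.0016774 ,  0.00121124]), 'joint_efforts': array([-1.16988082e-02, -5.67865348e+01, -5.83872333e+00, -2.79914725e+01,
       -6.91418792e-02,  2.40815012e-02,  4.96739759e-06]), 'eef_pos': array([ 0.16424074, -0.62826969,  0.22580109]), 'orientation': array([-3.13988949e+00, -1.59352135e-05,  2.55837745e-01]), 'force': array([ 0.65170614,  0.4808042 , -0.39269349]), 'ft_torque': array([-0.00930577,  0.00245542,  0.0454638 ]), 'gripper_force': 0.0, 'width': 0.0918884088248145}
```

View pics/top0.png

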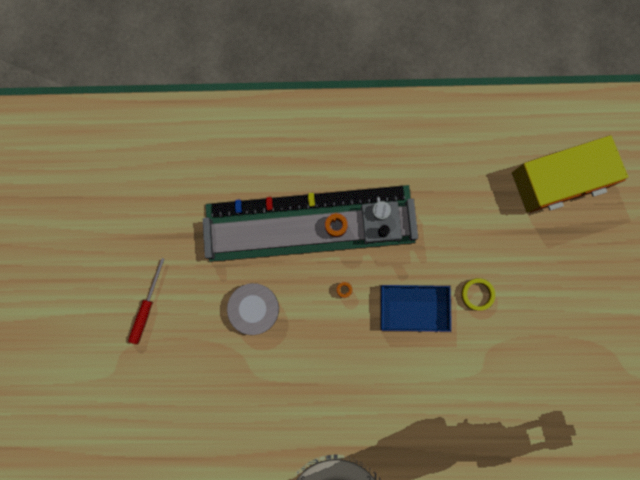

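View pics/side0.png

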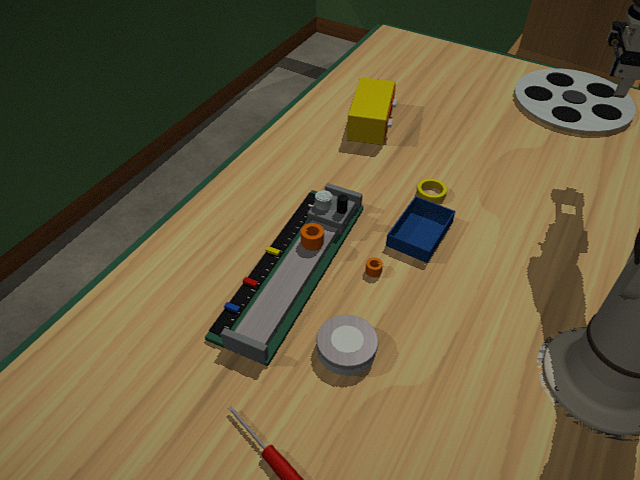

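Top view: there are two orange rings. A is at (336,225) on the ways and B is at (344,290), smaller, on the table. A fits, since it stands on the ways between carriage and tabs and has about the right size. The yellow tab is at (312,199), the tray at (416,309), and the knob at (384,231). I'll measure these and check them in a crop.

```bash
python3 -c "
from h import *
t=load('top0'); s=load('side0')
a=cv2.resize(t['pixels'][180:340,300:460,::-1],(600,600),interpolation=cv2.INTER_CUBIC)
cv2.imwrite('pics/crop.png',a)
def comps(d,nm):
    h=cv2.cvtColor(d['pixels'],cv2.COLOR_RGB2HSV)
    for c,(lo,hi) in dict(orange=((5,170,80),(17,255,255)),yellow=((22,170,80),(34,255,255)),blue=((105,150,40),(125,255,255))).items():
        m=cv2.inRange(h,lo,hi); n,l,st,ce=cv2.connectedComponentsWithStats(m)
        for i in range(1,n):
            if st[i,4]>20:
                zz=d['z_map']; v,u=np.nonzero((l==i)&(zz>0))
                P=np.array([px(d,a,b) for a,b in zip(u,v)])
                top=P[P[:,2]>np.percentile(P[:,2],90)-.004]
                print(nm,c,st[i].tolist(),ce[i].round(1),'topmean',top.mean(0).round(4),'topmid',((top.max(0)+top.min(0))/2).round(4),'ext',np.ptp(top,axis=0).round(3))
comps(t,'top');comps(s,'side')
"
```

```text
top orange [594, 180, 30, 10, 38] [609.  184.7] topmean [ 0.6874 -0.5924  0.0727] topmid [ 0.6865 -0.5887  0.0742] ext [0.017 0.059 0.008]
top orange [541, 194, 40, 14, 64] [561.8 200. ] topmean [ 0.6548 -0.4871  0.0746] topmid [ 0.6543 -0.487   0.0752] ext [0.027 0.082 0.005]
top orange [325, 214, 22, 22, 269] [335.7 224.5] topmean [ 0.6114 -0.0088  0.0661] topmid [ 0.6108 -0.0084  0.068 ] ext [0.047 0.045 0.008]
top orange [336, 282, 16, 16, 143] [343.8 289.3] topmean [ 0.4719 -0.0256  0.0256] topmid [ 0.4719 -0.0256  0.028 ] ext [0.033 0.031 0.009]
top yellow [524, 136, 104, 70, 4259] [575.2 170.2] topmean [ 0.7178 -0.5197  0.0808] topmid [ 0.7182 -0.5202  0.0835] ext [0.149 0.216 0.01 ]
top yellow [308, 193, 7, 13, 74] [310.9 198.9] topmean [0.6758 0.0447 0.0236] topmid [0.6763 0.0445 0.0252] ext [0.029 0.011 0.008]
top yellow [462, 279, 33, 31, 382] [478.2 294. ] topmean [ 0.458  -0.3195  0.021 ] topmid [ 0.4592 -0.3205  0.0238] ext [0.066 0.068 0.01 ]
top blue [235, 200, 7, 13, 82] [238.  206.3] topmean [0.6625 0.2109 0.0231] topmid [0.6628 0.2104 0.0239] ext [0.028 0.012 0.006
[... 686 characters left out ...]
 0.032 0.007]
side yellow [347, 77, 48, 67, 2222] [369.7 109.2] topmean [ 0.7164 -0.512   0.081 ] topmid [ 0.7196 -0.5165  0.0823] ext [0.148 0.215 0.008]
side yellow [417, 178, 30, 25, 341] [431.4 189.3] topmean [ 0.4581 -0.3171  0.021 ] topmid [ 0.4587 -0.3183  0.0223] ext [0.069 0.073 0.008]
side yellow [265, 246, 15, 9, 82] [272.1 250.1] topmean [0.6771 0.0485 0.0232] topmid [0.6766 0.0474 0.0236] ext [0.029 0.014 0.006]
side blue [386, 196, 69, 67, 2134] [420.2 229.8] topmean [ 0.4268 -0.1691  0.0344] topmid [ 0.4293 -0.1785  0.0349] ext [0.101 0.156 0.01 ]
side blue [225, 302, 15, 11, 99] [231.9 306.8] topmean [0.6626 0.2143 0.0233] topmid [0.6634 0.2132 0.0241] ext [0.03  0.015 0.006]
```

View pics/crop.png

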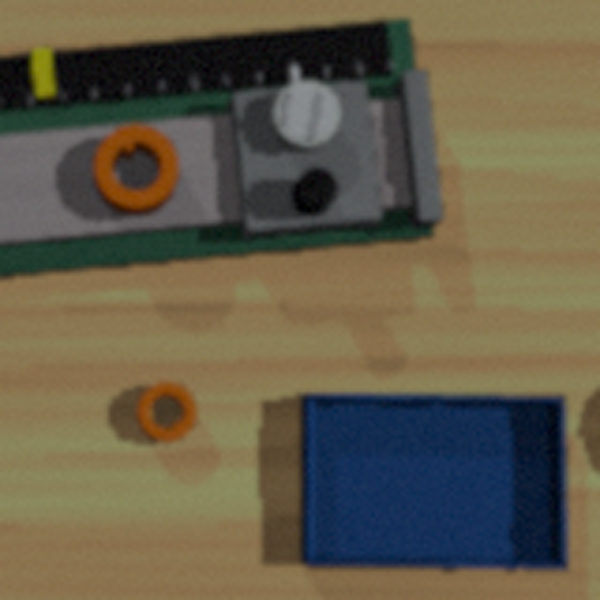

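The crop confirms it. A is about 50 mm across with its top at z≈0.066. B is about 33 mm and on the table, so it is a decoy. I'll go above the core: translate first, then turn so the fingers close across the slide.

Call:
{"api": "apply_moves", "payload": {
  "deltas": [
    {"tx":30,"ty":-24,"hand":1},
    {"tx":30,"ty":-24},
    {"tx":30,"ty":-24},
    {"tx":30,"ty":-24},
    {"tx":30,"ty":-24},
    {"tx":30,"ty":-24},
    {"tx":30,"ty":-24},
    {"tx":30,"ty":-24},
    {"tx":30,"ty":-24},
    {"tx":30,"ty":-24}
  ]
}}

```text
schema error: expected keys tx, ty, tz, wx, wy, wz, hand
```

Call:
{"api": "apply_moves", "payload": {
  "deltas": [
    {"tx":30,"ty":-24},
    {"tx":30,"ty":-24},
    {"tx":30,"ty":-24},
    {"tx":30,"ty":-24},
    {"tx":30,"ty":-24},
    {"tx":30,"ty":-24},
    {"tx":30,"ty":-24},
    {"tx":30,"ty":-24},
    {"tx":25,"ty":-26},
    {"tx":20,"ty":-26}
  ]
}}

```text
schema error: expected keys tx, ty, tz, wx, wy, wz, hand
```

Call:
{"api": "apply_moves", "payload": {
  "deltas": [
    {"wz":-0.14},
    {"wz":-0.14},
    {"wz":-0.14},
    {"wz":-0.14},
    {"wz":-0.14},
    {"wz":-0.14},
    {"wz":-0.14},
    {"wz":-0.14},
    {"wz":-0.14},
    {"wz":-0.14}
  ]
}}

```text
schema error: expected keys tx, ty, tz, wx, wy, wz, hand
```

```bash
cat >> h.py <<'E'
from scipy.spatial.transform import Rotation as Ro
def go(target,s=None):
    s=s or readout.get_state(); R=Ro.from_euler('xyz',s['orientation']); d=np.array(target)-s['eef_pos']
    print('tcp',s['eef_pos'].round(4),'rpy',s['orientation'].round(3),'q',s['qpos'].round(2),'t',s['t'],'w',round(s['width'],4),'gf',round(s['gripper_force'],2),'tool mm',(R.inv().apply(d)*1e3).round(1))
E
python3 -c "
from h import *
go([.6114,-.0075,.037])
d=snap('wrist','w1'); s=d['state']
T=np.eye(4);T[:3,:3]=Ro.from_euler('xyz',s['orientation']).as_matrix();T[:3,3]=s['eef_pos']
d['pose']=T@d['T_tool_cam']; pickle.dump(d,open('w1.pkl','wb'))
h=cv2.cvtColor(d['pixels'],cv2.COLOR_RGB2HSV)
for lo,hi in [((5,170,80),(17,255,255)),((22,170,80),(34,255,255))]:
    n,l,st,ce=cv2.connectedComponentsWithStats(cv2.inRange(h,lo,hi))
    for i in range(1,n):
        if st[i,4]>100:
            v,u=np.nonzero((l==i)&(d['z_map']>0)); P=np.array([px(d,a,b) for a,b in zip(u,v)])
            t=P[P[:,2]>np.percentile(P[:,2],90)-.004]; print(st[i],t.mean(0).round(4),((t.max(0)+t.min(0))/2).round(4),np.ptp(t,axis=0).round(3))
t=load('top0');print('knob top',px(t,384,231),atz(t,384.3,230.7,.088),atz(load('side0'),342,203,.088))
"
```

```text
tcp [ 0.1642 -0.6283  0.2258] rpy [-3.14  -0.     0.256] q [ 1.58  0.5  -0.43  1.55  0.22  1.14 -0.21] t 0.1 w 0.0919 gf 0.0 tool mm [ 589.7 -487.1  189.6]
knob top [ 0.59157757 -0.11002378  0.08891892] [ 0.59234575 -0.11076878  0.088     ] [ 0.58703288 -0.09258984  0.088     ]
```

View pics/w1.png

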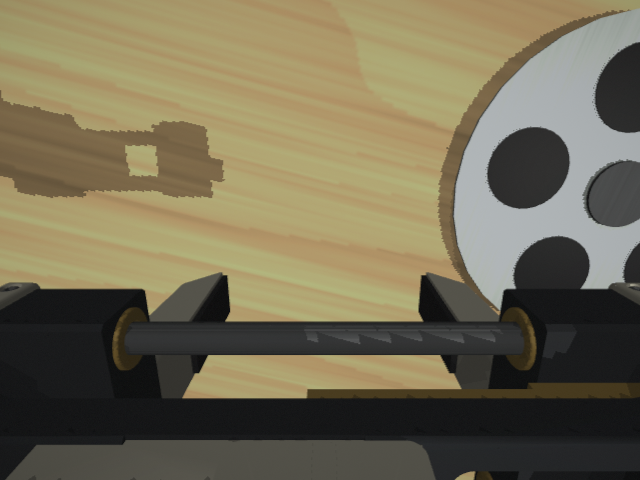

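The calls were refused because every key is required. The arm hasn't moved: the wrist picture shows only the table, a reel at (550,170) and the fingers. I'll resend with all keys.

Call:
{"api": "apply_moves", "payload": {
  "deltas": [
    {"tx":30,"ty":-24,"tz":0,"wx":0,"wy":0,"wz":0,"hand":1},
    {"tx":30,"ty":-24,"tz":0,"wx":0,"wy":0,"wz":0,"hand":1},
    {"tx":30,"ty":-24,"tz":0,"wx":0,"wy":0,"wz":0,"hand":1},
    {"tx":30,"ty":-24,"tz":0,"wx":0,"wy":0,"wz":0,"hand":1},
    {"tx":30,"ty":-24,"tz":0,"wx":0,"wy":0,"wz":0,"hand":1},
    {"tx":30,"ty":-24,"tz":0,"wx":0,"wy":0,"wz":0,"hand":1},
    {"tx":30,"ty":-24,"tz":0,"wx":0,"wy":0,"wz":0,"hand":1},
    {"tx":30,"ty":-24,"tz":0,"wx":0,"wy":0,"wz":0,"hand":1},
    {"tx":30,"ty":-24,"tz":0,"wx":0,"wy":0,"wz":0,"hand":1},
    {"tx":30,"ty":-24,"tz":0,"wx":0,"wy":0,"wz":0,"hand":1}
  ]
}}

```text
t: 1.15
eef_pos: [0.3945, -0.3193, 0.2267]
orientation: [3.142, 0.0, 0.256]
force: [1.1, -0.2, -0.2]
width: 0.0916
gripper_force: 0.0
```

Call:
{"api": "apply_moves", "payload": {
  "deltas": [
    {"tx":29,"ty":-25,"tz":0,"wx":0,"wy":0,"wz":0,"hand":1},
    {"tx":29,"ty":-25,"tz":0,"wx":0,"wy":0,"wz":0,"hand":1},
    {"tx":29,"ty":-25,"tz":0,"wx":0,"wy":0,"wz":0,"hand":1},
    {"tx":29,"ty":-25,"tz":0,"wx":0,"wy":0,"wz":0,"hand":1},
    {"tx":29,"ty":-25,"tz":0,"wx":0,"wy":0,"wz":0,"hand":1},
    {"tx":29,"ty":-25,"tz":0,"wx":0,"wy":0,"wz":0,"hand":1},
    {"tx":29,"ty":-25,"tz":0,"wx":0,"wy":0,"wz":0,"hand":1},
    {"tx":29,"ty":-25,"tz":0,"wx":0,"wy":0,"wz":0,"hand":1},
    {"tx":29,"ty":-24,"tz":0,"wx":0,"wy":0,"wz":0,"hand":1},
    {"tx":28,"ty":-23,"tz":0,"wx":0,"wy":0,"wz":0,"hand":1}
  ]
}}

```text
t: 2.15
eef_pos: [0.6117, -0.0073, 0.2264]
orientation: [-3.141, 0.0, 0.256]
force: [0.5, -0.6, 0.8]
width: 0.0919
gripper_force: 0.0
```

Call:
{"api": "apply_moves", "payload": {
  "deltas": [
    {"tx":0,"ty":0,"tz":0,"wx":0,"wy":0,"wz":-0.14,"hand":1},
    {"tx":0,"ty":0,"tz":0,"wx":0,"wy":0,"wz":-0.14,"hand":1},
    {"tx":0,"ty":0,"tz":0,"wx":0,"wy":0,"wz":-0.14,"hand":1},
    {"tx":0,"ty":0,"tz":0,"wx":0,"wy":0,"wz":-0.14,"hand":1},
    {"tx":0,"ty":0,"tz":0,"wx":0,"wy":0,"wz":-0.14,"hand":1},
    {"tx":0,"ty":0,"tz":0,"wx":0,"wy":0,"wz":-0.14,"hand":1},
    {"tx":0,"ty":0,"tz":0,"wx":0,"wy":0,"wz":-0.14,"hand":1},
    {"tx":0,"ty":0,"tz":0,"wx":0,"wy":0,"wz":-0.14,"hand":1},
    {"tx":0,"ty":0,"tz":0,"wx":0,"wy":0,"wz":-0.14,"hand":1},
    {"tx":0,"ty":0,"tz":0,"wx":0,"wy":0,"wz":-0.14,"hand":1}
  ]
}}

```text
t: 3.15
eef_pos: [0.6109, -0.0089, 0.2264]
orientation: [-3.141, 0.0, 1.661]
force: [-0.1, 0.0, 0.5]
width: 0.0918
gripper_force: 0.0
```

```bash
cat > w.py <<'E'
from h import *
import sys
def wr(f):
    d=snap('wrist',f); s=d['state']
    T=np.eye(4);T[:3,:3]=Ro.from_euler('xyz',s['orientation']).as_matrix();T[:3,3]=s['eef_pos']
    d['pose']=T@d['T_tool_cam']; pickle.dump(d,open(f+'.pkl','wb'))
    h=cv2.cvtColor(d['pixels'],cv2.COLOR_RGB2HSV)
    for lo,hi in [((5,170,80),(17,255,255)),((22,170,80),(34,255,255))]:
        n,l,st,ce=cv2.connectedComponentsWithStats(cv2.inRange(h,lo,hi))
        for i in range(1,n):
            if st[i,4]>100:
                v,u=np.nonzero((l==i)&(d['z_map']>0)); P=np.array([px(d,a,b) for a,b in zip(u,v)])
                t=P[P[:,2]>np.percentile(P[:,2],90)-.004]; print(st[i],t.mean(0).round(4),((t.max(0)+t.min(0))/2).round(4),np.ptp(t,axis=0).round(3))
go([.6114,-.0075,.037]); wr(sys.argv[1])
E
python3 w.py w2
```

```text
tcp [ 0.6109 -0.0089  0.2264] rpy [-3.141  0.     1.661] q [ 0.68  0.6  -1.01  1.64  0.54  1.21 -0.36] t 3.15 w 0.0918 gf 0.0 tool mm [  1.3   0.8 189.4]
[ 299  181   54   57 1904] [ 0.6141 -0.0072  0.0649] [ 0.6142 -0.0077  0.0647] [0.049 0.048 0.006]
[171 187  40  37 987] [ 0.4748 -0.0244  0.0245] [ 0.4746 -0.0249  0.0241] [0.034 0.035 0.005]
[382 148  30  13 386] [0.6794 0.0468 0.0232] [0.6793 0.047  0.0236] [0.03  0.013 0.005]
```

View pics/w2.png

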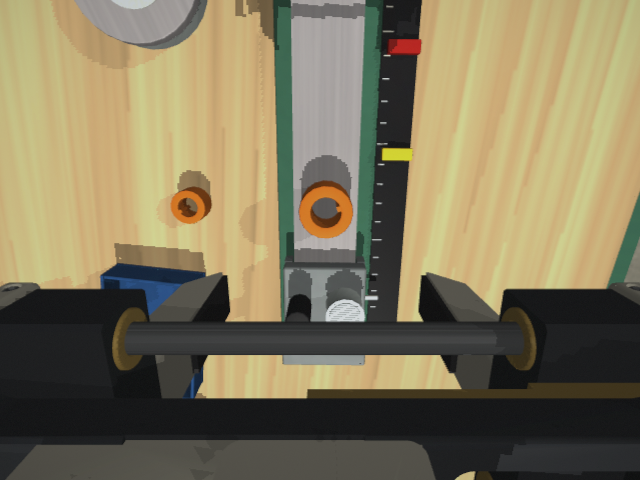

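The wrist view agrees: core at (326,210), yellow tab at (397,154), decoy at (190,205). Descending.

Call:
{"api": "apply_moves", "payload": {
  "deltas": [
    {"tx":1,"ty":2,"tz":30,"wx":0,"wy":0,"wz":0,"hand":1},
    {"tx":0,"ty":0,"tz":30,"wx":0,"wy":0,"wz":0,"hand":1},
    {"tx":0,"ty":0,"tz":30,"wx":0,"wy":0,"wz":0,"hand":1},
    {"tx":0,"ty":0,"tz":30,"wx":0,"wy":0,"wz":0,"hand":1},
    {"tx":0,"ty":0,"tz":30,"wx":0,"wy":0,"wz":0,"hand":1},
    {"tx":0,"ty":0,"tz":20,"wx":0,"wy":0,"wz":0,"hand":1},
    {"tx":0,"ty":0,"tz":12,"wx":0,"wy":0,"wz":0,"hand":1},
    {"tx":0,"ty":0,"tz":6,"wx":0,"wy":0,"wz":0,"hand":1},
    {"tx":0,"ty":0,"tz":0,"wx":0,"wy":0,"wz":0,"hand":1}
  ]
}}

```text
t: 4.1
eef_pos: [0.6131, -0.0073, 0.0387]
orientation: [-3.142, -0.0, 1.655]
force: [0.5, 0.5, -0.1]
width: 0.0919
gripper_force: 0.0
```

Call:
{"api": "apply_moves", "payload": {
  "deltas": [
    {"tx":0,"ty":0,"tz":0,"wx":0,"wy":0,"wz":0,"hand":0.4},
    {"tx":0,"ty":0,"tz":0,"wx":0,"wy":0,"wz":0,"hand":0.4},
    {"tx":0,"ty":0,"tz":0,"wx":0,"wy":0,"wz":0,"hand":0.4},
    {"tx":0,"ty":0,"tz":0,"wx":0,"wy":0,"wz":0,"hand":0.4},
    {"tx":0,"ty":0,"tz":0,"wx":0,"wy":0,"wz":0,"hand":0.4},
    {"tx":0,"ty":0,"tz":0,"wx":0,"wy":0,"wz":0,"hand":0.4}
  ],
  "newtons": 12
}}

```text
t: 4.7
eef_pos: [0.6131, -0.0075, 0.0389]
orientation: [3.141, 0.0, 1.656]
force: [-0.3, -0.4, 2.0]
width: 0.0504
gripper_force: 12.0
```

Gripped at 50.4 mm. Next I lift and move over the tray.

Call:
{"api": "apply_moves", "payload": {
  "deltas": [
    {"tx":0,"ty":0,"tz":-20,"wx":0,"wy":0,"wz":0,"hand":0.4},
    {"tx":0,"ty":0,"tz":-35,"wx":0,"wy":0,"wz":0,"hand":0.4},
    {"tx":0,"ty":0,"tz":-35,"wx":0,"wy":0,"wz":0,"hand":0.4},
    {"tx":0,"ty":0,"tz":-20,"wx":0,"wy":0,"wz":0,"hand":0.4},
    {"tx":-15,"ty":-20,"tz":0,"wx":0,"wy":0,"wz":0,"hand":0.4},
    {"tx":-30,"ty":-37,"tz":0,"wx":0,"wy":0,"wz":0,"hand":0.4},
    {"tx":-30,"ty":-38,"tz":0,"wx":0,"wy":0,"wz":0,"hand":0.4},
    {"tx":-30,"ty":-38,"tz":0,"wx":0,"wy":0,"wz":0,"hand":0.4},
    {"tx":-30,"ty":-38,"tz":0,"wx":0,"wy":0,"wz":0,"hand":0.4},
    {"tx":-20,"ty":-26,"tz":0,"wx":0,"wy":0,"wz":0,"hand":0.4}
  ]
}}

```text
t: 5.7
eef_pos: [0.4272, -0.181, 0.1494]
orientation: [-3.14, 0.002, 1.654]
force: [-0.4, 0.1, -0.8]
width: 0.0505
gripper_force: 12.0
```

Call:
{"api": "apply_moves", "payload": {
  "deltas": [
    {"tx":0,"ty":0,"tz":0,"wx":0,"wy":0,"wz":0.14,"hand":0.4},
    {"tx":0,"ty":0,"tz":0,"wx":0,"wy":0,"wz":0.14,"hand":0.4},
    {"tx":0,"ty":0,"tz":0,"wx":0,"wy":0,"wz":0.14,"hand":0.4},
    {"tx":0,"ty":0,"tz":0,"wx":0,"wy":0,"wz":0.14,"hand":0.4},
    {"tx":0,"ty":0,"tz":0,"wx":0,"wy":0,"wz":0.14,"hand":0.4},
    {"tx":0,"ty":0,"tz":0,"wx":0,"wy":0,"wz":0.14,"hand":0.4},
    {"tx":0,"ty":0,"tz":0,"wx":0,"wy":0,"wz":0.14,"hand":0.4},
    {"tx":0,"ty":0,"tz":0,"wx":0,"wy":0,"wz":0.14,"hand":0.4},
    {"tx":0,"ty":0,"tz":0,"wx":0,"wy":0,"wz":0.14,"hand":0.4},
    {"tx":0,"ty":0,"tz":0,"wx":0,"wy":0,"wz":0.14,"hand":0.4}
  ]
}}

```text
t: 6.7
eef_pos: [0.4303, -0.1782, 0.15]
orientation: [3.141, -0.001, 0.251]
force: [-0.4, 0.3, -0.2]
width: 0.0504
gripper_force: 12.0
```

Call:
{"api": "apply_moves", "payload": {
  "deltas": [
    {"tx":0,"ty":0,"tz":0,"wx":0,"wy":0,"wz":0.13,"hand":0.4},
    {"tx":0,"ty":0,"tz":0,"wx":0,"wy":0,"wz":0.13,"hand":0.4},
    {"tx":0,"ty":0,"tz":0,"wx":0,"wy":0,"wz":0,"hand":0.4}
  ]
}}

```text
t: 7.0
eef_pos: [0.4304, -0.1783, 0.1499]
orientation: [3.141, -0.001, -0.004]
force: [0.2, 0.6, -0.3]
width: 0.0505
gripper_force: 12.0
```

```bash
python3 -c "
from h import *
go([.4295,-.1785,.014])"
```

```text
tcp [ 0.4304 -0.1783  0.1499] rpy [ 3.141e+00 -1.000e-03 -4.000e-03] q [ 0.95  0.32 -0.7   2.06  0.27  0.85 -1.49] t 7.0 w 0.0505 gf 12.0 tool mm [-1.000e+00  1.000e-01  1.359e+02]
```

Call:
{"api": "apply_moves", "payload": {
  "deltas": [
    {"tx":0,"ty":0,"tz":30,"wx":0,"wy":0,"wz":0,"hand":0.4},
    {"tx":0,"ty":0,"tz":35,"wx":0,"wy":0,"wz":0,"hand":0.4},
    {"tx":0,"ty":0,"tz":30,"wx":0,"wy":0,"wz":0,"hand":0.4},
    {"tx":0,"ty":0,"tz":20,"wx":0,"wy":0,"wz":0,"hand":0.4},
    {"tx":0,"ty":0,"tz":12,"wx":0,"wy":0,"wz":0,"hand":0.4},
    {"tx":0,"ty":0,"tz":7,"wx":0,"wy":0,"wz":0,"hand":0.4},
    {"tx":0,"ty":0,"tz":1,"wx":0,"wy":0,"wz":0,"hand":0.4},
    {"tx":0,"ty":0,"tz":0,"wx":0,"wy":0,"wz":0,"hand":0.4}
  ]
}}

```text
t: 7.8
eef_pos: [0.4306, -0.1788, 0.0144]
orientation: [3.141, -0.001, -0.003]
force: [-0.2, 0.1, -0.9]
width: 0.0506
gripper_force: 12.0
```

Call:
{"api": "apply_moves", "payload": {
  "deltas": [
    {"tx":0,"ty":0,"tz":0,"wx":0,"wy":0,"wz":0,"hand":0.9},
    {"tx":0,"ty":0,"tz":0,"wx":0,"wy":0,"wz":0,"hand":0.9},
    {"tx":0,"ty":0,"tz":0,"wx":0,"wy":0,"wz":0,"hand":0.9},
    {"tx":0,"ty":0,"tz":0,"wx":0,"wy":0,"wz":0,"hand":0.9},
    {"tx":0,"ty":0,"tz":-15,"wx":0,"wy":0,"wz":0,"hand":0.9},
    {"tx":0,"ty":0,"tz":-35,"wx":0,"wy":0,"wz":0,"hand":0.9},
    {"tx":0,"ty":0,"tz":-40,"wx":0,"wy":0,"wz":0,"hand":0.9},
    {"tx":0,"ty":0,"tz":-40,"wx":0,"wy":0,"wz":0,"hand":0.9},
    {"tx":0,"ty":0,"tz":-40,"wx":0,"wy":0,"wz":0,"hand":0.9},
    {"tx":0,"ty":0,"tz":0,"wx":0,"wy":0,"wz":0,"hand":0.9}
  ]
}}

```text
t: 8.8
eef_pos: [0.4336, -0.1796, 0.1897]
orientation: [3.136, -0.009, -0.004]
force: [0.6, -0.5, -0.5]
width: 0.0825
gripper_force: 0.0
```

```bash
python3 -c "
from h import *
snap('side','side1'); d=snap('top','top1')
go([.592,-.11,.06])
a=d['pixels'][170:350,290:490,::-1]; b=load('side1')['pixels'][170:290,250:470,::-1]
a=cv2.resize(a,(400,360),interpolation=2); b=cv2.resize(b,(400,218),interpolation=2)
c=np.zeros((360,800,3),np.uint8); c[:,:400]=a; c[:218,400:]=b; cv2.imwrite('pics/c1.png',c)"
```

```text
tcp [ 0.4304 -0.1791  0.1854] rpy [ 3.139e+00 -2.000e-03 -4.000e-03] q [ 0.99  0.26 -0.75  2.03  0.23  0.92 -1.45] t 8.9 w 0.0825 gf 0.0 tool mm [161.  -70.1 125.6]
```

View pics/c1.png

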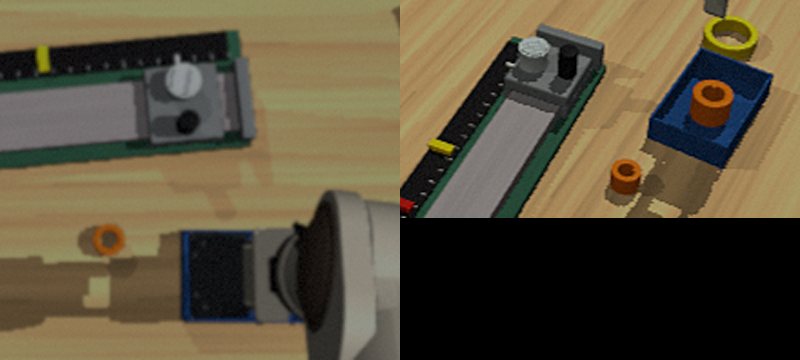

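The core is standing in the tray (side crop at (712,103)). Now I'll locate the knob, pointer and yellow tab.

```bash
python3 -c "
from h import *
t=load('top1'); s=load('side1')
yh=np.array([-.0135,.166,0]);yh/=np.linalg.norm(yh);xh=np.array([yh[1],-yh[0],0])
print('yaw',np.arctan2(-yh[0],yh[1]))
for n,p in dict(knobT=atz(t,290+187/2,170+122/2,.088),knobS=atz(s,342.4,196.4,.088),ptrT=atz(t,378.5,199,.034),ptrS=atz(s,310.5,205.8,.034),yT=[.6763,.0446,0],yS=[.6768,.0479,0],yW=[.6793,.047,0]).items(): print(n,np.round(p,4),'slide x,y',round(xh@p,4),round(yh@p,4))
def blk(d,u0,u1,v0,v1):
    P=[px(d,u,v) for u in range(u0,u1) for v in range(v0,v1) if d['pixels'][v,u].max()<45 and d['z_map'][v,u]>0]
    P=np.array([p for p in P if .082<p[2]<.095]); print(len(P),P.mean(0).round(4),((P.max(0)+P.min(0))/2).round(4),np.ptp(P,axis=0).round(3))
blk(t,372,396,220,242); blk(s,334,351,188,215)
def wh(d,u0,u1,v0,v1):
    P=np.array([px(d,u,v) for u in range(u0,u1) for v in range(v0,v1) if d['z_map'][v,u]>0]); P=P[(P[:,2]>.029)&(P[:,2]<.039)&(P@xh>.655)]; print('ptr',len(P),P.mean(0).round(4),(P@yh).mean().round(4))
wh(t,370,388,192,204); wh(s,303,320,198,212)
go(.5*(atz(t,383.5,231,.088)+atz(s,342.4,196.4,.088)))
"
```

```text
yaw 0.0811467194497017
knobT [ 0.5917 -0.1091  0.088 ] slide x,y 0.5809 -0.1567
knobS [ 0.5963 -0.112   0.088 ] slide x,y 0.5852 -0.1599
ptrT [ 0.6721 -0.1055  0.034 ] slide x,y 0.6614 -0.1596
ptrS [ 0.6704 -0.1024  0.034 ] slide x,y 0.6599 -0.1564
yT [0.6763 0.0446 0.    ] slide x,y 0.6777 -0.0104
yS [0.6768 0.0479 0.    ] slide x,y 0.6785 -0.0071
yW [0.6793 0.047  0.    ] slide x,y 0.6809 -0.0082
85 [ 0.5939 -0.1098  0.0881] [ 0.5941 -0.1103  0.0884] [0.022 0.021 0.009]
79 [ 0.5933 -0.1075  0.0873] [ 0.5946 -0.1071  0.0864] [0.023 0.023 0.008]
ptr 8 [ 0.6708 -0.1054  0.0347] -0.1594
ptr 8 [ 0.6719 -0.1038  0.0347] -0.1579
tcp [ 0.4304 -0.1791  0.1854] rpy [ 3.139e+00 -2.000e-03 -4.000e-03] q [ 0.99  0.26 -0.75  2.03  0.23  0.92 -1.45] t 8.9 w 0.0825 gf 0.0 tool mm [163.1 -69.5  97.6]
```

Knob at (0.594,-0.109). The pointer is about 150 mm short of the tab along the slide (149 from the top view, 151 from the side).

Call:
{"api": "apply_moves", "payload": {
  "deltas": [
    {"tx":25,"ty":-10,"tz":0,"wx":0,"wy":0,"wz":0,"hand":0.9},
    {"tx":40,"ty":-17,"tz":0,"wx":0,"wy":0,"wz":0,"hand":0.9},
    {"tx":40,"ty":-17,"tz":0,"wx":0,"wy":0,"wz":0,"hand":0.9},
    {"tx":36,"ty":-16,"tz":0,"wx":0,"wy":0,"wz":0,"hand":0.9},
    {"tx":22,"ty":-10,"tz":0,"wx":0,"wy":0,"wz":0,"hand":0.9},
    {"tx":0,"ty":0,"tz":0,"wx":0,"wy":0,"wz":-0.085,"hand":0.9},
    {"tx":0,"ty":0,"tz":0,"wx":0,"wy":0,"wz":0,"hand":0.9},
    {"tx":0,"ty":0,"tz":0,"wx":0,"wy":0,"wz":0,"hand":0.9}
  ]
}}

```text
t: 9.7
eef_pos: [0.5918, -0.1093, 0.1823]
orientation: [-3.141, 0.003, 0.079]
force: [-0.8, 0.1, -0.1]
width: 0.0824
gripper_force: 0.0
```

```bash
python3 -c "
from h import *
go([.594,-.109,.057])"
```

```text
tcp [ 0.5918 -0.1093  0.1823] rpy [-3.141e+00  3.000e-03  7.900e-02] q [ 0.68  0.53 -0.72  1.71  0.39  1.06 -1.67] t 9.7 w 0.0824 gf 0.0 tool mm [  2.5  -0.  125.3]
```

Call:
{"api": "apply_moves", "payload": {
  "deltas": [
    {"tx":2,"ty":0,"tz":25,"wx":0,"wy":0,"wz":0,"hand":0.9},
    {"tx":0,"ty":0,"tz":30,"wx":0,"wy":0,"wz":0,"hand":0.9},
    {"tx":0,"ty":0,"tz":30,"wx":0,"wy":0,"wz":0,"hand":0.9},
    {"tx":0,"ty":0,"tz":25,"wx":0,"wy":0,"wz":0,"hand":0.9},
    {"tx":0,"ty":0,"tz":12,"wx":0,"wy":0,"wz":0,"hand":0.9},
    {"tx":0,"ty":0,"tz":2,"wx":0,"wy":0,"wz":0,"hand":0.9},
    {"tx":0,"ty":0,"tz":0,"wx":0,"wy":0,"wz":0,"hand":0.9}
  ]
}}

```text
t: 10.4
eef_pos: [0.5953, -0.1094, 0.0602]
orientation: [3.142, -0.0, 0.08]
force: [-0.1, -0.2, 0.5]
width: 0.0828
gripper_force: 0.0
```

Call:
{"api": "apply_moves", "payload": {
  "deltas": [
    {"tx":0,"ty":0,"tz":0,"wx":0,"wy":0,"wz":0,"hand":0.1},
    {"tx":0,"ty":0,"tz":0,"wx":0,"wy":0,"wz":0,"hand":0.1},
    {"tx":0,"ty":0,"tz":0,"wx":0,"wy":0,"wz":0,"hand":0.1},
    {"tx":0,"ty":0,"tz":0,"wx":0,"wy":0,"wz":0,"hand":0.1},
    {"tx":0,"ty":0,"tz":0,"wx":0,"wy":0,"wz":0,"hand":0.1},
    {"tx":0,"ty":0,"tz":0,"wx":0,"wy":0,"wz":0,"hand":0.1},
    {"tx":0,"ty":0,"tz":0,"wx":0,"wy":0,"wz":0,"hand":0.1},
    {"tx":0,"ty":0,"tz":0,"wx":0,"wy":0,"wz":0,"hand":0.1}
  ],
  "newtons": 20
}}

```text
t: 11.2
eef_pos: [0.5951, -0.1092, 0.0597]
orientation: [3.142, 0.0, 0.081]
force: [-0.2, 1.0, 0.2]
width: 0.0237
gripper_force: 20.3
```

Call:
{"api": "apply_moves", "payload": {
  "deltas": [
    {"tx":0,"ty":-8,"tz":0,"wx":0,"wy":0,"wz":0,"hand":0.1},
    {"tx":0,"ty":-15,"tz":0,"wx":0,"wy":0,"wz":0,"hand":0.1},
    {"tx":0,"ty":-15,"tz":0,"wx":0,"wy":0,"wz":0,"hand":0.1},
    {"tx":0,"ty":-15,"tz":0,"wx":0,"wy":0,"wz":0,"hand":0.1},
    {"tx":0,"ty":-15,"tz":0,"wx":0,"wy":0,"wz":0,"hand":0.1},
    {"tx":0,"ty":-12,"tz":0,"wx":0,"wy":0,"wz":0,"hand":0.1}
  ]
}}

```text
t: 11.8
eef_pos: [0.5886, -0.0275, 0.0597]
orientation: [-3.141, -0.0, 0.082]
force: [2.9, -3.8, -2.0]
width: 0.0237
gripper_force: 20.0
```

Call:
{"api": "apply_moves", "payload": {
  "deltas": [
    {"tx":0,"ty":-15,"tz":0,"wx":0,"wy":0,"wz":0,"hand":0.1},
    {"tx":0,"ty":-15,"tz":0,"wx":0,"wy":0,"wz":0,"hand":0.1},
    {"tx":0,"ty":-15,"tz":0,"wx":0,"wy":0,"wz":0,"hand":0.1},
    {"tx":0,"ty":-15,"tz":0,"wx":0,"wy":0,"wz":0,"hand":0.1},
    {"tx":0,"ty":-8,"tz":0,"wx":0,"wy":0,"wz":0,"hand":0.1},
    {"tx":0,"ty":-2,"tz":0,"wx":0,"wy":0,"wz":0,"hand":0.1},
    {"tx":0,"ty":0,"tz":0,"wx":0,"wy":0,"wz":0,"hand":0.1},
    {"tx":0,"ty":0,"tz":0,"wx":0,"wy":0,"wz":0,"hand":0.1}
  ]
}}

```text
t: 12.6
eef_pos: [0.5831, 0.0422, 0.0597]
orientation: [-3.139, -0.001, 0.082]
force: [3.9, 4.1, -5.4]
width: 0.0235
gripper_force: 20.0
```

```bash
python3 -c "
from h import *
go([.5953-.0122,-.1094+.1495,.06])
s=snap('side','side2'); t=snap('top','top2')
a=cv2.resize(t['pixels'][170:260,260:380,::-1],(400,300),interpolation=2); b=cv2.resize(s['pixels'][195:285,240:360,::-1],(400,300),interpolation=2)
cv2.imwrite('pics/c2.png',np.hstack([a,b]))"
```

```text
tcp [0.5831 0.0422 0.0597] rpy [-3.139e+00 -1.000e-03  8.200e-02] q [ 0.37  0.66 -0.65  1.83  0.52  0.83 -2.03] t 12.6 w 0.0235 gf 20.0 tool mm [-0.1  2.1 -0.3]
```

View pics/c2.png

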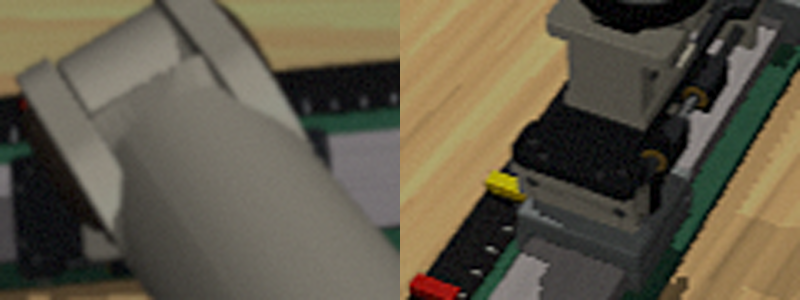

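The arm hides the pointer in both views. TCP travel was 152 mm against the measured 150, so I'll go back 2 mm, release, rise and look.

Call:
{"api": "apply_moves", "payload": {
  "deltas": [
    {"tx":0,"ty":2,"tz":0,"wx":0,"wy":0,"wz":0,"hand":0.1},
    {"tx":0,"ty":0,"tz":0,"wx":0,"wy":0,"wz":0,"hand":0.1},
    {"tx":0,"ty":0,"tz":0,"wx":0,"wy":0,"wz":0,"hand":0.9},
    {"tx":0,"ty":0,"tz":0,"wx":0,"wy":0,"wz":0,"hand":0.9},
    {"tx":0,"ty":0,"tz":0,"wx":0,"wy":0,"wz":0,"hand":0.9},
    {"tx":0,"ty":0,"tz":0,"wx":0,"wy":0,"wz":0,"hand":0.9},
    {"tx":0,"ty":0,"tz":0,"wx":0,"wy":0,"wz":0,"hand":0.9}
  ]
}}

```text
t: 13.4
eef_pos: [0.5831, 0.0381, 0.0598]
orientation: [3.141, 0.0, 0.081]
force: [-0.3, -1.3, 0.3]
width: 0.0587
gripper_force: 0.0
```

Call:
{"api": "apply_moves", "payload": {
  "deltas": [
    {"tx":0,"ty":0,"tz":-20,"wx":0,"wy":0,"wz":0,"hand":0.9},
    {"tx":0,"ty":0,"tz":-35,"wx":0,"wy":0,"wz":0,"hand":0.9},
    {"tx":0,"ty":0,"tz":-40,"wx":0,"wy":0,"wz":0,"hand":0.9},
    {"tx":-20,"ty":30,"tz":-10,"wx":0,"wy":0,"wz":0,"hand":0.9},
    {"tx":-30,"ty":30,"tz":0,"wx":0,"wy":0,"wz":0,"hand":0.9},
    {"tx":-30,"ty":35,"tz":0,"wx":0,"wy":0,"wz":0,"hand":0.9},
    {"tx":-30,"ty":35,"tz":0,"wx":0,"wy":0,"wz":0,"hand":0.9},
    {"tx":-20,"ty":20,"tz":0,"wx":0,"wy":0,"wz":0,"hand":0.9},
    {"tx":0,"ty":0,"tz":0,"wx":0,"wy":0,"wz":0,"hand":0.9}
  ]
}}

```text
t: 14.3
eef_pos: [0.4624, -0.1261, 0.1643]
orientation: [3.139, 0.003, 0.074]
force: [0.5, 0.1, -0.3]
width: 0.0826
gripper_force: 0.0
```

```bash
python3 -c "
from h import *
s=snap('side','side3'); t=snap('top','top3')
go([.5,-.11,.2])
a=cv2.resize(t['pixels'][180:240,270:350,::-1],(400,300),interpolation=2); b=cv2.resize(s['pixels'][210:270,240:320,::-1],(400,300),interpolation=2)
cv2.imwrite('pics/c3.png',np.hstack([a,b]))
yh=np.array([-.0811,.9967,0]);xh=np.array([.9967,.0811,0])
for n,d,(u0,u1,v0,v1) in (('top',t,(290,330,185,215)),('side',s,(255,300,235,270))):
    h=cv2.cvtColor(d['pixels'],cv2.COLOR_RGB2HSV)
    U,V=np.meshgrid(range(u0,u1),range(v0,v1)); P=np.array([px(d,u,v) for u,v in zip(U.ravel(),V.ravel())]); H=np.array([h[v,u] for u,v in zip(U.ravel(),V.ravel())])
    y=(H[:,0]>20)&(H[:,0]<35)&(H[:,1]>150)&(P[:,2]>.015)&(P[:,2]<.028); w=(P[:,2]>.029)&(P[:,2]<.039)&(P@xh>.648)&(H[:,1]<70)
    print(n,'yellow',y.sum(),(P[y]@yh).mean(),'ptr',w.sum(),(P[w]@yh).round(4),(P[w]@xh).round(4))
"
```

```text
tcp [ 0.4657 -0.1222  0.165 ] rpy [ 3.141e+00 -1.000e-03  7.900e-02] q [ 0.85  0.34 -0.76  2.01  0.3   0.9  -1.56] t 14.4 w 0.0824 gf 0.0 tool mm [ 35.2  -9.5 -35. ]
top yellow 65 -0.010106112424480262 ptr 4 [-0.0109 -0.0084 -0.0107 -0.0104] [0.6639 0.6621 0.6618 0.66  ]
side yellow 84 -0.005944184301361294 ptr 13 [-0.0115 -0.011  -0.0102 -0.0079 -0.0071 -0.009  -0.0106 -0.0061 -0.0076
  0.0307  0.0298  0.0298  0.0313] [0.6672 0.6645 0.6616 0.6653 0.6624 0.6586 0.6571 0.6595 0.658  0.6494
 0.6501 0.6502 0.6495]
```

View pics/c3.png

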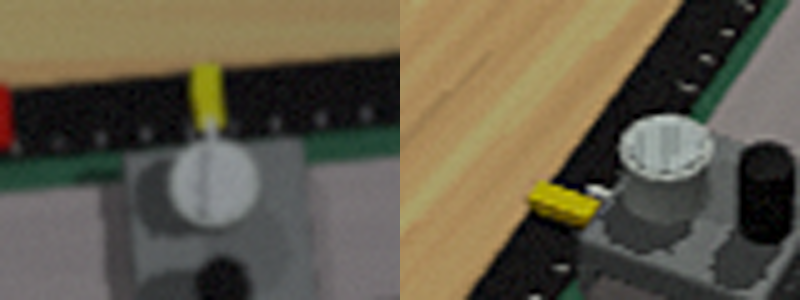

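In the top view the pointer at (212,130) lines up with the tab at (208,95). The side view suggests the pointer may be up to 3 mm short. I'll check once more with the wrist camera.

Call:
{"api": "apply_moves", "payload": {
  "deltas": [
    {"tx":0,"ty":-10,"tz":-20,"wx":0,"wy":0,"wz":0,"hand":0.9},
    {"tx":0,"ty":-30,"tz":-20,"wx":0,"wy":0,"wz":0,"hand":0.9},
    {"tx":0,"ty":-40,"tz":-15,"wx":0,"wy":0,"wz":0,"hand":0.9},
    {"tx":0,"ty":-40,"tz":-10,"wx":0,"wy":0,"wz":0,"hand":0.9},
    {"tx":0,"ty":-35,"tz":0,"wx":0,"wy":0,"wz":0,"hand":0.9},
    {"tx":0,"ty":-10,"tz":0,"wx":0,"wy":0,"wz":0,"hand":0.9},
    {"tx":0,"ty":0,"tz":0,"wx":0,"wy":0,"wz":0,"hand":0.9},
    {"tx":0,"ty":0,"tz":0,"wx":0,"wy":0,"wz":0,"hand":0.9}
  ]
}}

```text
t: 15.2
eef_pos: [0.4526, 0.0426, 0.2295]
orientation: [3.141, 0.0, 0.082]
force: [-0.4, -0.5, 0.1]
width: 0.0826
gripper_force: 0.0
```

```bash
python3 w.py w3; python3 -c "
from h import *
d=load('w3')
R=np.linalg.inv(d['pose'])@np.array([.677,.046,.023,1]); u=int(R[0]/R[2]*d['fx']+d['cx']); v=int(R[1]/R[2]*d['fy']+d['cy']); print(u,v)
u0,v0=max(0,u-50),max(0,v-30); print(u0,v0)
cv2.imwrite('pics/c4.png',cv2.resize(d['pixels'][v0:v0+75,u0:u0+100,::-1],None,fx=8,fy=8,interpolation=2))"
```

```text
tcp [0.4526 0.0426 0.2295] rpy [3.141 0.    0.082] q [ 0.67  0.2  -0.9   2.01  0.19  1.02 -1.81] t 15.2 w 0.0826 gf 0.0 tool mm [154.2  62.8 192.5]
[372 171  37  36 789] [ 0.4748 -0.0244  0.0247] [ 0.4745 -0.0249  0.0243] [0.035 0.035 0.005]
[ 501  215   62   52 1936] [ 0.4337 -0.1781  0.0387] [ 0.4331 -0.1789  0.0382] [0.049 0.05  0.005]
[622 194  18  56 526] [ 0.4545 -0.2899  0.0196] [ 0.4546 -0.2925  0.0195] [0.047 0.019 0.006]
340 -52
290 0
```

View pics/c4.png

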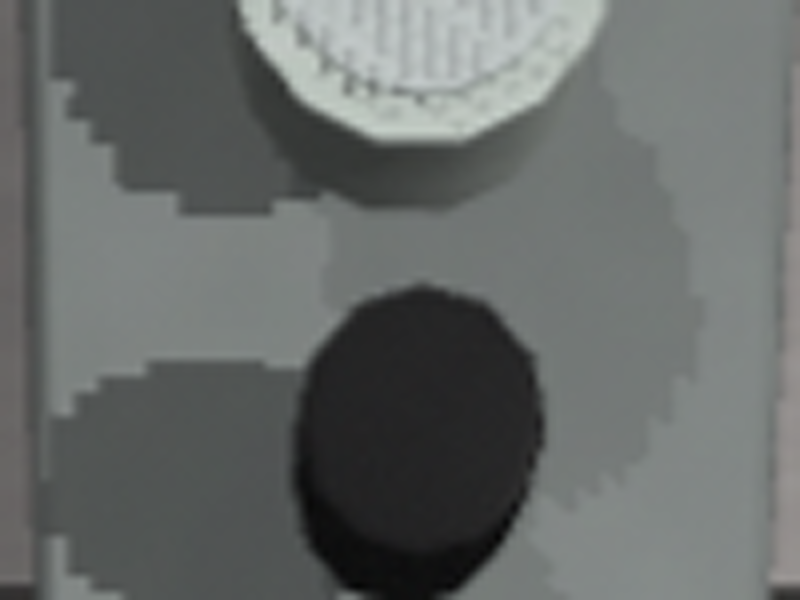

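This crop shows only the knob and the magnifier, with the tab above the frame. It does confirm the core is centred in the tray. I'll move 110 mm forward to see the tab.

Call:
{"api": "apply_moves", "payload": {
  "deltas": [
    {"tx":20,"ty":0,"tz":0,"wx":0,"wy":0,"wz":0,"hand":0.9},
    {"tx":35,"ty":0,"tz":0,"wx":0,"wy":0,"wz":0,"hand":0.9},
    {"tx":35,"ty":0,"tz":0,"wx":0,"wy":0,"wz":0,"hand":0.9},
    {"tx":20,"ty":0,"tz":0,"wx":0,"wy":0,"wz":0,"hand":0.9},
    {"tx":0,"ty":0,"tz":0,"wx":0,"wy":0,"wz":0,"hand":0.9},
    {"tx":0,"ty":0,"tz":0,"wx":0,"wy":0,"wz":0,"hand":0.9}
  ]
}}

```text
t: 15.85
eef_pos: [0.5614, 0.0505, 0.2288]
orientation: [-3.141, 0.002, 0.079]
force: [0.2, -0.1, 0.3]
width: 0.0827
gripper_force: 0.0
```

```bash
python3 w.py w4; python3 -c "
from h import *
d=load('w4')
R=np.linalg.inv(d['pose'])@np.array([.672,.046,.03,1]); u=int(R[0]/R[2]*d['fx']+d['cx']); v=int(R[1]/R[2]*d['fy']+d['cy'])
u0,v0=max(0,u-50),max(0,v-37); print(u0,v0)
cv2.imwrite('pics/c5.png',cv2.resize(d['pixels'][v0:v0+75,u0:u0+100,::-1],None,fx=8,fy=8,interpolation=2))"
```

```text
tcp [0.5614 0.0505 0.2288] rpy [-3.141e+00  2.000e-03  7.900e-02] q [ 0.51  0.43 -0.84  1.76  0.35  1.11 -1.93] t 15.85 w 0.0827 gf 0.0 tool mm [ 45.7  61.9 191.6]
[368 266  34  36 858] [ 0.4753 -0.0246  0.0245] [ 0.4748 -0.0249  0.0241] [0.035 0.035 0.006]
[331  65  14  34 426] [0.6803 0.047  0.0232] [0.6794 0.0468 0.0233] [0.029 0.014 0.005]
287 52
```

View pics/c5.png

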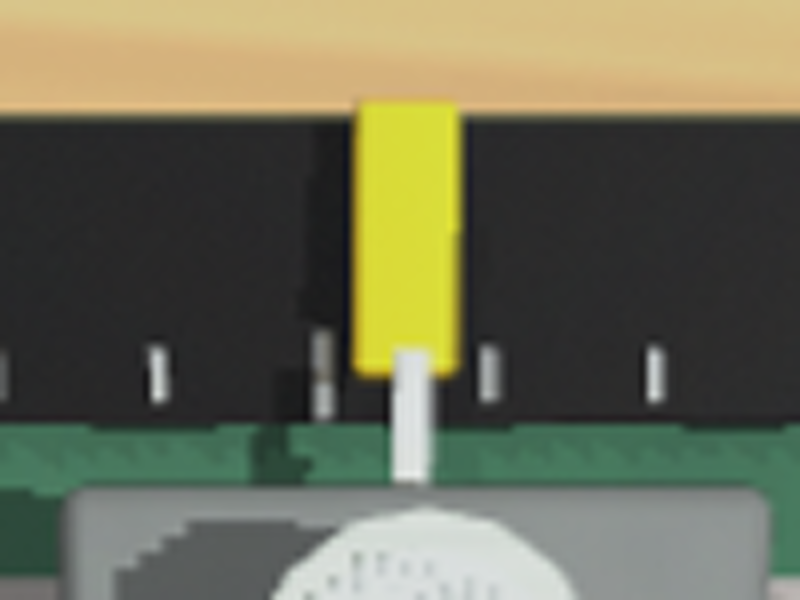

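In the crop the pointer at x=412 sits over the tab's middle at x=407, where 12 mm is about 104 px. That is an offset of about 0.5 mm. Handing in.

```bash
python3 -c "
from h import *
print(robot.finish_job())"
```

```text
the job is handed in; nothing more can be done
None
```

The job is handed in: the orange core stands released in the blue tray, and the carriage pointer is within about 1 mm of the yellow tab's middle, but the hand-in call returned no verdict.

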